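# Unclamp the weight tray and tip the balance weights into its corner

## Task

Turn the clamp's black knob clockwise until it clicks past its detent and the clamp is fully open, so that the tray of centrifuge balance weights comes free. Then take the tray by its stub handle and tip it up on the opposite corner, which stays standing on its place on the base plate, until all five brass discs have slid down together into that corner. Finish while still holding the handle with the tray steeply tilted and everything at rest, and leave the bottle, the cup and the tube rack alone.

Things in the scene. Friction and masses are not known exactly. Their poses are not given: they have to be found in the camera images.
- base: Fixed grey metal base plate under the tray, 300 (x) by 285 (y) by 8 mm. Origin near its centre, underside; z up; x along the tray's diagonal from low corner to handle, roughly away from the robot; y to the left of that. Carries the clamp's post (30 mm wide) at x +62, y +107 mm, and two 7 mm high ridges, 8 mm outside the tray's two low-corner walls, that keep this corner from sliding off
- seat (a point): Point on the base plate's top, at x = -113 mm of the base: where the tray's outer bottom corner diagonally across from the handle stands
- clamp (a joint): Turn-clamp angle, rad, growing clockwise seen from above. 0: closed, steel arm (16 wide, 8 thick, reaches 58 mm from the axis) 2 mm above the tray's rim, blocking it. 1.3: end stop, arm clear of the tray. A sprung ball (peak about 0.1 N m) resists from 0.35 to 0.65 and pushes on from there to 0.95 with a click; elsewhere it turns easily (0.02 N m) and stays where it is left
- clamp_grip (a point): On the clamp's vertical axis, at grip height of its knob: a black upright bar 44 long, 12 thick, 40 mm tall (top 15 above, foot on the arm 25 mm below this point), 88 mm above the bench. Frame turns with the clamp, parallel to the base's at 0: the bar lies along this frame's +45 degree line (x and y both growing); the arm points along that line to -x -y
- tray: Loose square white plastic tray, open on top, 160 x 160 x 45 mm, walls and floor 3 mm, 0.2 to 0.35 kg, standing on the plate. Origin: centre of its underside; z up; x, y along its DIAGONALS (corners at x, y = +-113 mm), handle on the +x corner. Tipped up it pivots on its -x bottom corner. Discs begin to slide at about 15 degrees but creep along the walls into the corner only from about 25
- tray_handle (a point): Grip point of the tray's stub handle, a black bar sticking out of its corner along tray x: 22 wide (y), 16 tall (z), free part 54 mm long (tray x 113 to 167). The point is at tray x = 142, z = 36 mm, so 44 mm above the bench at the start; free space beside and below. Axes as the tray's
- tray_low (a point): Outer bottom corner of the tray diagonally across from the handle (tray x = -113, z = 0 mm); starts at the seat. Axes as the tray's
- tray_corner (a point): Inner bottom corner of the tray diagonally across from the handle (tray x = -109, z = 3 mm), where the discs must gather. Axes as the tray's
- disc0: One of five equal loose plain brass balance weights: a disc 20 mm across, 12 mm high, 30 g, lying flat in the handle half of the tray at the start. Origin at the centre of its underside
- disc1: One of five equal loose plain brass balance weights: a disc 20 mm across, 12 mm high, 30 g, lying flat in the handle half of the tray at the start. Origin at the centre of its underside
- disc2: One of five equal loose plain brass balance weights: a disc 20 mm across, 12 mm high, 30 g, lying flat in the handle half of the tray at the start. Origin at the centre of its underside
- disc3: One of five equal loose plain brass balance weights: a disc 20 mm across, 12 mm high, 30 g, lying flat in the handle half of the tray at the start. Origin at the centre of its underside
- disc4: One of five equal loose plain brass balance weights: a disc 20 mm across, 12 mm high, 30 g, lying flat in the handle half of the tray at the start. Origin at the centre of its underside
- flask: Bystander: amber capped bottle, 60 mm across, 140 mm tall, to the left. Origin at the centre of its underside
- beaker: Bystander: clear cup, 68 mm across, 90 mm tall, to the right. Origin at the centre of its underside
- tube_rack: Bystander: grey rack, 90 by 160 mm, with red-capped tubes, about 95 mm tall, to the right. Origin at the centre of its underside

How it is judged:
On the way, in this order (a step that is already met when the one before it is completed fails the run):
1. the clamp has clicked over to open while the tray still stands flat (value of joint clamp above 1.1 rad and angle between tray's own z axis and vertical below 0.1 rad), for 0.2 s.
2. the tray is tipped up by the gripper (angle between tray's own z axis and vertical above 0.35 rad and contact force between the fingers and tray above 1 N), for 0.2 s.
At the end, for the whole second after the job is handed in: The clamp is open (above 1.1 rad); the tray is tilted more than 0.35 rad (20 degrees) and gripped by the fingers (over 1 N), its low corner within 30 mm of the seat; all five discs lie within 75 mm of the tray's inner low corner; tray and discs at rest (under 0.04 m/s) (all of step 2 and value of joint clamp above 1.1 rad and distance between tray_low and seat below 0.03 m and linear speed of each of tray, disc0, disc1, disc2, disc3, disc4 below 0.04 m/s and distance between each of disc0, disc1, disc2, disc3, disc4 and tray_corner below 0.075 m); the arm keeps its last pose, push and grip.
It fails at once if the flask is pushed more than 30 mm (distance of flask from where it was at the start of the episode above 0.03 m).
It fails at once if the beaker is pushed more than 30 mm (distance of beaker from where it was at the start of the episode above 0.03 m).
It fails at once if the tube_rack is pushed more than 30 mm (distance of tube_rack from where it was at the start of the episode above 0.03 m).
It also fails if it takes over 45 s, if anything falls off the work surface, if the arm or the gripper's body presses on something with over 40 N, if the wrist force passes 120 N, or if a joint passes its speed limit or range.

## Robot

A 6-joint arm with a two-finger parallel gripper is mounted at the origin on the work surface. World frame = base frame: x ahead of the robot, y to its left, z up, the work surface at z = 0. Lengths are in m, angles in rad, forces in N, time in s.
With the tool pointing down it reaches from about 0.325 to 0.925 m from the base axis. Payload 3.1 kg.
Tool frame: the origin (TCP) lies at the very end of the fingers, on their centre line; the grasp point (between the pads) lies 19 mm behind it (r.pinch_z is the distance from the TCP to the grasp point, in m); z points along the fingers, y is the direction in which the jaws open and shut (so a half turn about z gives the same grasp; the last joint's range is limited). The gripper opens to 85 mm and grips with 20 to 120 N. Pads are 22 mm wide; open, the fingers measure 114 mm over their backs; the gripper's body (76 mm by 85 mm) begins 54 mm behind the grasp point. The pads swing forward as they close: fully open they stand 13 mm farther back than shut.
Start: joints at [-1.328, 0.217, 1.613, -0, 1.311, -0.112], TCP at [0.217, -0.586, 0.209] pointing down, gripper open.
Joint ranges: [-2.75, 2.75], [-0.78, 2.1], [0.31, 2.55], [-1.13, 4.27], [0.13, 2.63], [-2.58, 2.58]. Speed limits (rad/s): [2.79, 2.79, 3.14, 3.14, 3.14, 3.14].

## Interface

Orientations are given as a unit quaternion [x, y, z, w].
In Python, from rig import r gives the robot as it stands.
- The arm moves only by the tool apply_moves, never from a script. Its argument "motion" is text: rows parted by semicolons, each of 4 numbers parted by spaces: the shift along the tool's x, y, z in mm, then the turn about the tool's z in units of 8 degrees (1.0 is 8 degrees). A call has 1 to 8 rows; each row shifts and turns the commanded pose from where the row before left it, along the tool's axes as they then stand; what a row does not reach is not made up. A row lasts 1/10 s, in which the tool goes at most 50 mm and 8.59 degrees, less where a joint would pass 70% of its speed; a pose out of reach is approached as far as the arm can. A call with a gripper value outside its range is refused whole. "jaw" is the opening in per cent of the stroke, from 0 (shut) to 100 (fully open), set as the call begins (left out, the last holds). The fingers move at their own pace and stop on an object; the grip force is fixed at half the most. Time passes only in rows, so rows that do not move let the fingers close. It gives the time, the measured TCP pose, the force and the opening at its end, in the units of the state.
- r.get_obs(): the state, without advancing time (a new reading comes with each control period).
- r.get_image(name): name is "scene" or "top" or "wrist"; returns (picture, depth): 420x560x3 uint8, blue, green, red; 420x560 float32, m along the optical axis (not along the pixel's ray), 0 where there is no reading.
- r.camera_params(name): a dict with "fx", "fy", "cx", "cy" (pixels), "view" (4x4, takes a point from world to camera coordinates); the wrist camera has in their place "tool_from_camera" (4x4, takes a point from camera to tool coordinates, whose origin is the TCP and whose axes are the flange's). Camera axes: x right, y up, looking along -z (the intrinsics and any distortion apply to the point x, -y, -z); pixel columns grow to the right and rows downward; lengths in m; the calibration is good to about 2 mm. A picture is of the moment at which its call begins: read the wrist's pose just before it. camera_params takes no time and is no camera call.
- r.job_done(): hands the job in, once; it reports no verdict.
The state is a dict: "clock": time; "joint_pos": joint angles; "joint_velocities": joint speeds; "tau": joint torques, N m; "position": TCP position; "ee_rot": TCP orientation; "contact_force": force on the tool from outside, world axes, zero at the start; "torque": the same for the moment, N m; "gripper_width": finger opening in m.
Only numpy, scipy, OpenCV 4.12 (cv2) and the standard library are available. Lean on these libraries where they do the work, as an engineer would, in place of code of your own. Each camera call takes 0.05 s, during which the arm holds its last target.

## Working session

There is one attempt and no reset: what is moved stays moved. The work goes in short steps, Python scripts to look and compute and a tool call to move; the robot and the scene stay as the last step left them, time stands still between calls to the robot, and variables do not carry over. Pictures are saved under pics/ and viewed, and the job is handed in when it is done.

Besides the shell and the picture viewer there is one more tool, called as name(argument=value, ...) on one line, values as JSON. apply_moves: Moves the arm, as the interface text tells. Its arguments: {"type":"object","properties":{"motion":{"type":"string"},"jaw":{"type":"number"}},"required":["motion"]}

```bash
ls; mkdir -p pics; python3 - <<'E'
from rig import r
import cv2, numpy as np
o=r.get_obs(); print(o); print(r.pinch_z)
for n in ["scene","top"]:
    im,d=r.get_image(n); cv2.imwrite(f"pics/{n}0.png",im); np.savez(f"{n}0.npz",im=im,d=d)
    print(n,r.camera_params(n))
print(r.camera_params("wrist"))
E
```

```text
pics
{'clock': 0.0, 'joint_pos': array([-1.32822873e+00,  2.17748169e-01,  1.61491885e+00, -1.95367707e-05,
        1.31130225e+00, -1.12190781e-01]), 'joint_velocities': array([-2.88627340e-05, -5.26174602e-04,  1.49634479e-04,  1.99715905e-03,
        8.19859471e-04, -3.02799582e-04]), 'tau': array([ 1.75742556e-03, -3.96842444e+01, -3.03851545e+01,  2.66641860e-05,
        9.73616552e-03, -6.32858033e-06]), 'position': array([ 0.21691453, -0.58523246,  0.20808003]), 'ee_rot': array([ 9.84308377e-01,  1.76452848e-01, -8.68270248e-05, -1.18516402e-03]), 'contact_force': array([-0.32361341,  0.94362504,  0.09298534]), 'torque': array([-0.0132482 ,  0.02441222, -0.03352714]), 'gripper_width': 0.08509329908453064}
0.0187
scene {'fx': 535.3408485325969, 'fy': 535.3408485325969, 'cx': 276.9109019804058, 'cy': 203.17644688460095, 'view': array([[ 0.1422853 ,  0.98982053, -0.00319685, -0.05014659],
       [-0.62778945,  0.09273991,  0.77283874,  0.26667047],
       [ 0.76526812, -0.10795664,  0.63459441, -1.64838796],
       [ 0.        ,  0.        ,  0.        ,  1.        ]])}
top {'fx': 391.1777160838853, 'fy': 391.1777160838853, 'cx': 283.6406405543432, 'cy': 206.0155398429805, 'view': array([[ 0.01028238, -0.9999236 , -0.00686049, -0.03166708],
       [ 0.99632785,  0.00966172,  0.0850733 , -0.52305534],
       [-0.08500052, -0.00771005,  0.99635108, -0.98771172],
       [ 0.        ,  0.        ,  0.        ,  1.        ]])}
{'fx': 361.96865930505055, 'fy': 361.96865930505055, 'cx': 279.66838263464695, 'cy': 207.5063247451249, 'tool_from_camera': array([[-2.41908844e-04,  9.61388665e-01,  2.75194069e-01,
         6.89195210e-02],
       [ 9.99999837e-01,  3.75152852e-04, -4.31545983e-04,
         3.18649954e-04],
       [-5.18123257e-04,  2.75193920e-01, -9.61388599e-01,
        -1.64323536e-01],
       [ 0.00000000e+00,  0.00000000e+00,  0.00000000e+00,
         1.00000000e+00]])}
```

View pics/top0.png

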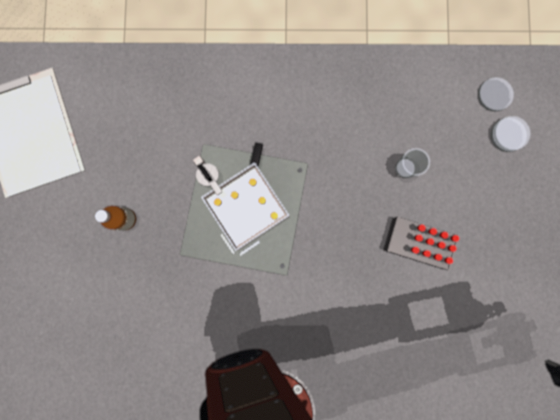

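View pics/scene0.png

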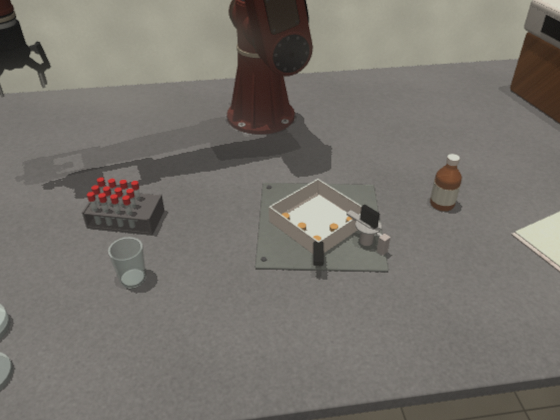

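The top view shows the base plate with corners at about (208,147), (307,163), (288,274) and (182,255). The knob is at (207,174), the handle tip at (258,146) and the tray's low corner at about (238,250).

```bash
cat > h.py <<'E'
import numpy as np, cv2
from scipy.spatial.transform import Rotation as R
def pose(o):
    T=np.eye(4);T[:3,:3]=R.from_quat(o['ee_rot']).as_matrix();T[:3,3]=o['position'];return T
def c2w(p,o=None):
    if 'view' in p: return np.linalg.inv(p['view'])
    return pose(o)@p['tool_from_camera']
def ray(p,uv,z,o=None):
    T=c2w(p,o);u,v=uv
    d=T[:3,:3]@np.array([(u-p['cx'])/p['fx'],-(v-p['cy'])/p['fy'],-1.])
    return T[:3,3]+d*(z-T[2,3])/d[2]
def proj(p,X,o=None):
    q=np.linalg.inv(c2w(p,o))@np.append(X,1)
    return np.array([p['cx']+p['fx']*q[0]/-q[2],p['cy']-p['fy']*q[1]/-q[2]])
E
python3 - <<'E'
from rig import r
from h import *
im=np.load('top0.npz')['im']; p=r.camera_params('top')
for n,uv,z in [('c1',(208,147),.008),('c2',(307,163),.008),('c3',(288,274),.008),('c4',(182,255),.008),('knob',(207,174),.103),('knobA',(201,165),.103),('knobB',(213,182),.103),('htip',(258,144),.05),('hin',(255,165),.05),('low',(238,250),.05),('flask',(102,216),.14),('cup',(417,160),.09)]:
    print(n,ray(p,uv,z).round(4))
cv2.imwrite('pics/topz.png',cv2.resize(im[130:290,160:330],None,fx=4.5,fy=3.7,interpolation=cv2.INTER_CUBIC))
E
```

```text
c1 [0.6799 0.1762 0.008 ]
c2 [ 0.6392 -0.0869  0.008 ]
c3 [ 0.3487 -0.0394  0.008 ]
c4 [0.3944 0.2361 0.008 ]
knob [0.5916 0.1572 0.103 ]
knobA [0.6133 0.1722 0.103 ]
knobB [0.5724 0.1423 0.103 ]
htip [0.6788 0.0403 0.05  ]
hin [0.6246 0.047  0.05  ]
low [0.41   0.0858 0.05  ]
flask [0.4864 0.3869 0.14  ]
cup [ 0.6327 -0.3494  0.09  ]
```

View pics/topz.png

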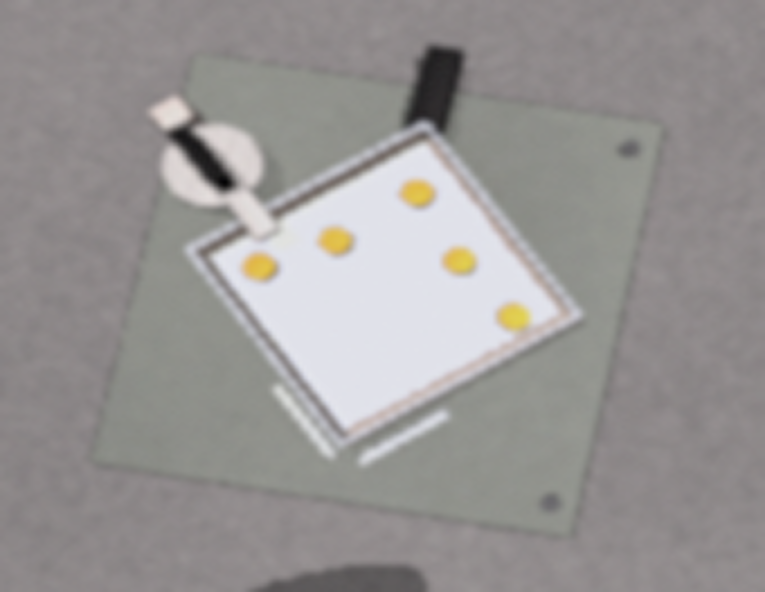

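apply_moves(motion="20 -20 -30 0;34 -34 -8 0;34 -34 0 0;34 -34 0 0;34 -34 0 0;34 -34 0 0;34 -34 0 0;34 -34 0 0")

```text
clock: 0.9
position: [0.3696, -0.2525, 0.247]
ee_rot: [0.984, 0.176, -0.0, -0.0]
contact_force: [0.1, -0.7, -0.9]
gripper_width: 0.0854
```

apply_moves(motion="34 -34 0 0;34 -34 0 0;34 -34 0 0;34 -34 0 0;34 -34 0 0;34 -34 0 0;34 -34 0 0;34 -34 0 0")

```text
clock: 1.7
position: [0.5301, 0.0971, 0.247]
ee_rot: [0.984, 0.177, -0.0, 0.0]
contact_force: [0.3, -0.8, 0.2]
gripper_width: 0.0852
```

apply_moves(motion="20 -20 0 0;0 0 0 -0.95;0 0 0 -0.95;0 0 0 0;0 0 0 0")

```text
clock: 2.2
position: [0.5415, 0.1207, 0.2469]
ee_rot: [0.953, 0.304, -0.0, -0.0]
contact_force: [0.5, -0.3, -0.3]
gripper_width: 0.0856
```

```bash
python3 - <<'E'
from rig import r
import cv2, numpy as np,pickle
o=r.get_obs(); print(o['position'],o['ee_rot'],o['joint_pos'])
im,d=r.get_image('wrist'); cv2.imwrite("pics/w1.png",im); pickle.dump((o,im,d),open('w1.pkl','wb'))
E
```

```text
[0.54148624 0.1206704  0.2469241 ] [ 9.52745079e-01  3.03770667e-01 -4.33058787e-04 -8.82778849e-05] [ 9.27593209e-02  3.87800398e-02  1.73999897e+00 -1.33640558e-05
  1.36369747e+00  1.04626262e+00]
```

View pics/w1.png

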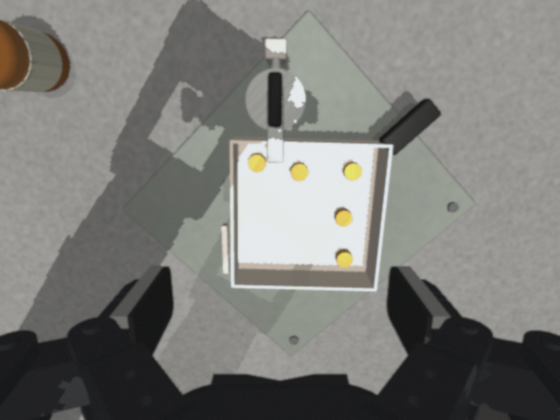

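The wrist view shows the knob bar from (275,73) to (275,126), with its arm over the rim at (276,150). The rim corners are (231,141), (392,146), (377,291) and (232,289), and the handle runs from about (388,147) to (437,103).

```bash
python3 - <<'E'
from rig import r
from h import *
import pickle
o,im,d=pickle.load(open('w1.pkl','rb')); p=r.camera_params('wrist')
m=(im.max(2)<45).astype(np.uint8)
n,l,s,c=cv2.connectedComponentsWithStats(m)
for i in range(1,n):
    if s[i,4]>150 and c[i,1]<250:
        print(i,s[i],c[i].round(1),'area'); 
        cn,_=cv2.findContours((l==i).astype(np.uint8),0,1); rr=cv2.minAreaRect(cn[0]);b=cv2.boxPoints(rr)
        ys,xs=np.where(l==i); print(' med depth',np.median(d[ys,xs]))
        z=.103 if c[i,0]<300 else .052
        P=np.array([ray(p,q,z,o) for q in b]); print(b.round(1).tolist());print(P.round(4).tolist(),P.mean(0).round(4))
C=np.array([ray(p,q,.053,o) for q in [(231,141),(392,146),(377,291),(232,289)]])
print('rim',C.round(4).tolist(),C.mean(0).round(4))
d1=C[1]-C[3];d0=C[0]-C[2]
print(np.linalg.norm(d1),np.linalg.norm(d0),np.degrees(np.arctan2(d1[1],d1[0])),np.degrees(np.arctan2(-d0[0],d0[1])))
T=c2w(p,o);
# depth check on rim/plate
for uv in [(275,100),(300,230),(300,40),(420,115)]:
    D=d[uv[1],uv[0]]; q=np.array([(uv[0]-p['cx'])/p['fx']*D,-(uv[1]-p['cy'])/p['fy']*D,-D,1]); print(uv,(T@q)[:3].round(4))
E
```

```text
1 [269  73  12  53 623] [274.5  99.1] area
 med depth 0.29564267
[[269.0, 125.0], [269.0, 73.0], [280.0, 73.0], [280.0, 125.0]]
[[0.5787, 0.1578, 0.103], [0.6121, 0.181, 0.103], [0.6172, 0.1738, 0.103], [0.584, 0.1503, 0.103]] [0.598  0.1657 0.103 ]
2 [380 100  49  42 252] [403.3 119.4] area
 med depth 0.3520736
[[378.70001220703125, 138.60000610351562], [425.1000061035156, 96.69999694824219], [428.20001220703125, 100.19999694824219], [381.79998779296875, 142.0]]
[[0.6271, 0.0623, 0.052], [0.6828, 0.0515, 0.052], [0.6821, 0.0469, 0.052], [0.6263, 0.0576, 0.052]] [0.6546 0.0546 0.052 ]
rim [[0.5416, 0.1789, 0.053], [0.629, 0.0473, 0.053], [0.4979, -0.0421, 0.053], [0.4075, 0.0897, 0.053]] [0.519  0.0685 0.053 ]
0.22554179320375772 0.22522438104834014 -10.832503389394605 -11.183661484146745
(275, 100) [0.5979 0.1652 0.1027]
(300, 230) [0.4958 0.0589 0.0121]
(300, 40) [0.6608 0.1796 0.0083]
(420, 115) [0.6673 0.0442 0.0521]
```

apply_moves(motion="36 -2 0 0;36 -2 0 0;0 0 35 0;0 0 45 0;0 0 45 0;0 0 30 0;0 0 22 0;0 0 0 0")

```text
clock: 3.05
position: [0.5941, 0.1647, 0.0657]
ee_rot: [0.953, 0.304, -0.005, -0.001]
contact_force: [-0.1, -0.1, -0.7]
gripper_width: 0.0854
```

```bash
python3 - <<'E'
from rig import r
import cv2, numpy as np,pickle
o=r.get_obs(); print(o['position'],o['contact_force'],o['torque'],o['joint_pos'])
im,d=r.get_image('wrist'); cv2.imwrite("pics/w2.png",im)
im,d=r.get_image('scene'); cv2.imwrite("pics/s2.png",cv2.resize(im[140:300,230:430],None,fx=4,fy=3.7))
E
```

```text
[0.59406877 0.1647158  0.0656721 ] [-0.07251121 -0.09057031 -0.72143499] [-0.0291726  -0.02027703  0.01513662] [1.56668166e-01 3.60057435e-01 1.72480661e+00 2.47476126e-05
 1.06612249e+00 1.10965085e+00]
```

View pics/w2.png

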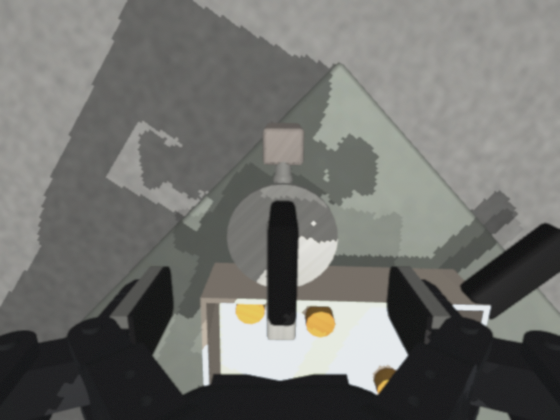

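View pics/s2.png

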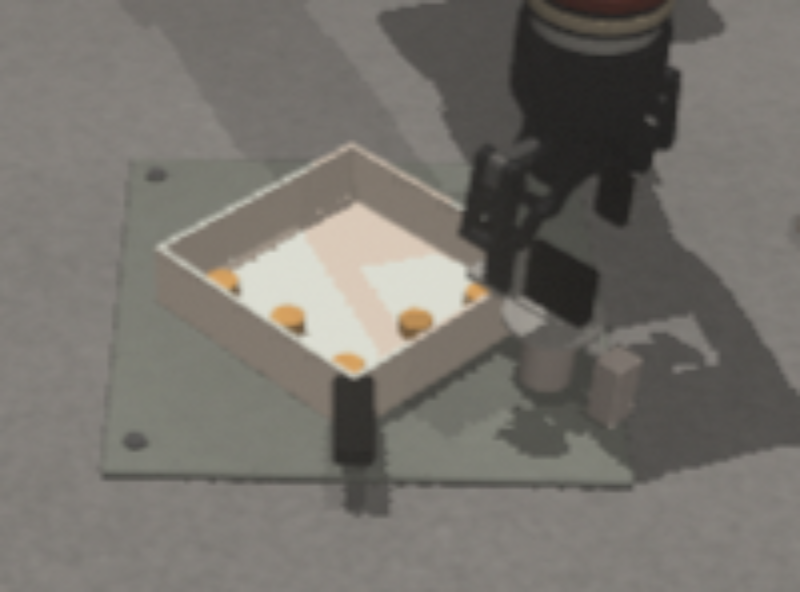

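The jaws straddle the knob bar, which sits at (282,265) between pads at about (150,300) and (405,300). I'll raise the tool slightly, centre it and close.

apply_moves(motion="3 2 -5 0;0 0 0 0")

```text
clock: 3.35
position: [0.6049, 0.1663, 0.079]
ee_rot: [0.952, 0.305, 0.003, 0.001]
contact_force: [0.6, 0.9, 0.5]
gripper_width: 0.0854
```

apply_moves(motion="0 0 0 0;0 0 0 0;0 0 0 0;0 0 0 0;0 0 0 0;0 0 0 0", jaw=0)

```text
clock: 3.95
position: [0.6003, 0.1676, 0.0755]
ee_rot: [0.952, 0.305, -0.001, -0.002]
contact_force: [-2.8, 2.7, 3.3]
gripper_width: 0.0095
```

apply_moves(motion="0 0 0 0.5;0 0 0 0.6;0 0 0 0.6;0 0 0 0.6")

```text
clock: 4.35
position: [0.6006, 0.167, 0.0756]
ee_rot: [0.989, 0.147, -0.001, -0.001]
contact_force: [-2.2, 2.5, 2.0]
gripper_width: 0.0097
```

apply_moves(motion="0 0 0 0.6;0 0 0 0.6;0 0 0 0.6;0 0 0 0.6;0 0 0 0")

```text
clock: 4.85
position: [0.6007, 0.1664, 0.0755]
ee_rot: [1.0, -0.018, -0.001, -0.0]
contact_force: [-3.2, 1.5, 4.8]
gripper_width: 0.0098
```

apply_moves(motion="0 0 0 0.6;0 0 0 0.6;0 0 0 0.6;0 0 0 0.6;0 0 0 0.6;0 0 0 0.6;0 0 0 0.6;0 0 0 0.2")

```text
clock: 5.65
position: [0.6003, 0.1653, 0.0756]
ee_rot: [0.948, -0.319, -0.001, 0.001]
contact_force: [-4.3, -1.1, 5.7]
gripper_width: 0.0093
```

apply_moves(motion="0 0 0 0;0 0 0 0;0 0 0 0")

```text
clock: 5.95
position: [0.6003, 0.1653, 0.0755]
ee_rot: [0.948, -0.319, -0.001, 0.001]
contact_force: [-4.7, -0.7, 4.3]
gripper_width: 0.0095
```

```bash
python3 - <<'E'
from rig import r
import cv2, numpy as np,pickle
o=r.get_obs(); print(o['position'],o['ee_rot'],o['contact_force'],o['torque'],o['joint_pos'])
im,d=r.get_image('wrist'); cv2.imwrite("pics/w3.png",im)
E
```

```text
[0.60029901 0.1653034  0.0755405 ] [ 0.94791934 -0.31850474 -0.00146287  0.00123283] [-4.69506578 -0.6979204   4.29813552] [-0.24762256  0.87441629 -0.07259766] [ 1.56486287e-01  3.55268534e-01  1.70971465e+00 -9.44995612e-04
  1.08034389e+00  2.37603383e+00]
```

View pics/w3.png

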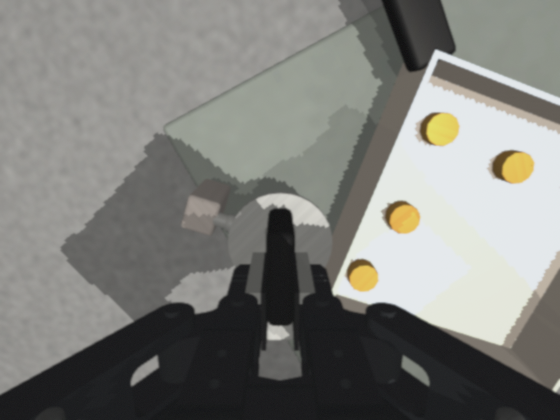

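The bar followed the gripper. It stays aligned at (281,265), and the tool turned 72.6°, about 1.27 rad. Next I'll release, rise straight up, turn to the handle and look again.

apply_moves(motion="0 0 0 0;0 0 0 0;0 0 0 0;0 0 0 0;0 0 -30 0;0 0 -40 0;0 0 -30 0;0 0 0 0", jaw=70)

```text
clock: 6.8
position: [0.6062, 0.1667, 0.1822]
ee_rot: [0.948, -0.319, 0.005, -0.003]
contact_force: [0.6, 0.8, 0.4]
gripper_width: 0.0599
```

apply_moves(motion="0 0 -20 -0.9;0 0 0 -0.9;0 0 0 -0.9;0 0 0 -0.57;0 0 0 0;0 0 0 0")

```text
clock: 7.4
position: [0.6013, 0.1659, 0.1945]
ee_rot: [0.995, -0.098, -0.001, 0.0]
contact_force: [0.4, 0.1, 0.2]
gripper_width: 0.06
```

```bash
python3 - <<'E'
from rig import r
import cv2, numpy as np,pickle
o=r.get_obs(); print(o['position'],o['ee_rot'],o['joint_pos'])
im,d=r.get_image('wrist'); cv2.imwrite("pics/w4.png",im); pickle.dump((o,im,d),open('w4.pkl','wb'))
E
```

```text
[0.6013057  0.16589987 0.19450612] [ 9.95223033e-01 -9.76256200e-02 -5.75995042e-04  1.44843425e-04] [1.56739650e-01 2.27505338e-01 1.62936831e+00 1.01031806e-05
 1.28590682e+00 1.92309589e+00]
```

View pics/w4.png

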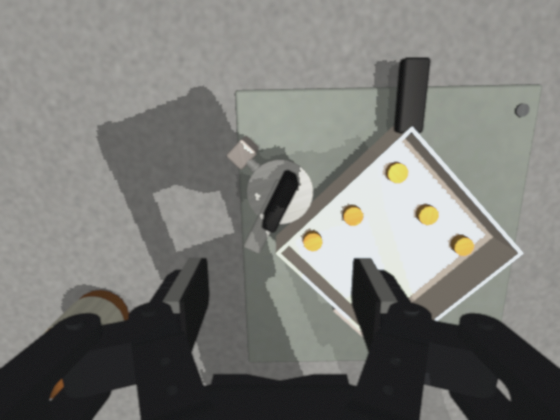

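The wrist view shows the knob bar turned, from (295,172) to (270,230), and the arm clear of the rim. The handle runs from (400,60) to (410,130).

```bash
python3 - <<'E'
from rig import r
from h import *
import pickle
o,im,d=pickle.load(open('w4.pkl','rb')); p=r.camera_params('wrist')
m=(im.max(2)<60).astype(np.uint8); m[245:]=0
n,l,s,c=cv2.connectedComponentsWithStats(m)
for i in range(1,n):
    if s[i,4]>300:
        cn,_=cv2.findContours((l==i).astype(np.uint8),0,1); b=cv2.boxPoints(cv2.minAreaRect(cn[0]))
        z=.103 if c[i,0]<320 else .052
        P=np.array([ray(p,q,z,o) for q in b]); e=P[1]-P[0] if np.linalg.norm(P[1]-P[0])>np.linalg.norm(P[2]-P[1]) else P[2]-P[1]
        print(s[i],b.round(1).tolist(),P.round(4).tolist(),P.mean(0).round(4),np.degrees(np.arctan2(e[1],e[0])))
a=ray(p,(295,174),.103,o)-ray(p,(270,229),.103,o);print(np.degrees(np.arctan2(a[1],a[0])))
C=np.array([ray(p,q,.053,o) for q in [(277,253),(412,128),(522,253)]]);print(C.round(4))
print('tray c',((C[0]+C[2])/2).round(4))
e=C[0]-C[2];print('yaw',np.degrees(np.arctan2(-e[0],e[1])))
E
```

```text
[394  58  35  75 943] [[392.70001220703125, 131.39999389648438], [399.29998779296875, 55.599998474121094], [428.79998779296875, 58.20000076293945], [422.20001220703125, 134.0]] [[0.6291, 0.0637, 0.052], [0.6865, 0.0521, 0.052], [0.6801, 0.0295, 0.052], [0.6222, 0.0398, 0.052]] [0.6545 0.0463 0.052 ] -11.3582838453655
[ 262  171   36   61 1062] [[257.29998779296875, 224.6999969482422], [284.79998779296875, 168.39999389648438], [301.6000061035156, 176.60000610351562], [274.1000061035156, 232.89999389648438]] [[0.5873, 0.1848, 0.103], [0.6249, 0.1566, 0.103], [0.6167, 0.1459, 0.103], [0.5785, 0.1738, 0.103]] [0.6019 0.1653 0.103 ] -36.808468993259766
-34.81570229152026
[[ 0.5412  0.1794  0.053 ]
 [ 0.6289  0.048   0.053 ]
 [ 0.4977 -0.0398  0.053 ]]
tray c [0.5195 0.0698 0.053 ]
yaw -11.23024836712295
```

apply_moves(motion="20 27.5 0 0;20 27.5 0 0;20 27.5 0 0;20 27.5 0 0;0 0 35 0;0 0 35 0;0 0 0 0;0 0 0 0")

```text
clock: 8.25
position: [0.6581, 0.0427, 0.1245]
ee_rot: [0.995, -0.097, -0.001, 0.0]
contact_force: [1.6, -0.1, 1.0]
gripper_width: 0.0597
```

```bash
python3 - <<'E'
from rig import r
from h import *
import pickle
p=r.camera_params('wrist')
o=r.get_obs(); print(o['position'],o['ee_rot'],o['joint_pos'])
im,d=r.get_image('wrist'); cv2.imwrite("pics/w5.png",im); pickle.dump((o,im,d),open('w5.pkl','wb'))
print(proj(p,[.6588,.0421,.052],o))
E
```

```text
[0.65812638 0.04269301 0.12445489] [ 9.95280723e-01 -9.70284640e-02 -1.32444885e-03  7.72944573e-05] [-4.15564651e-02  3.68021265e-01  1.59032568e+00 -7.63985718e-06
  1.18589911e+00  1.72360563e+00]
[279.05841009 208.27905799]
```

View pics/w5.png

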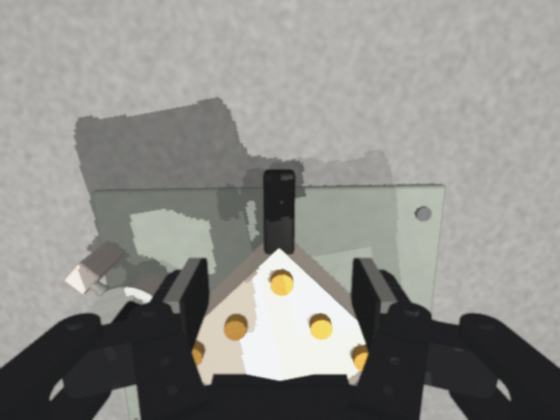

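The handle at (279,210) is centred between the fingers, so I'll descend and grip.

apply_moves(motion="0 0 30 0;0 0 30 0;0 0 25 0;0 0 12 0;0 0 0 0;0 0 0 0")

```text
clock: 8.9
position: [0.6608, 0.0427, 0.0306]
ee_rot: [0.995, -0.097, 0.002, -0.0]
contact_force: [0.1, -0.3, 0.2]
gripper_width: 0.0598
```

apply_moves(motion="0 0 0 0;0 0 0 0;0 0 0 0;0 0 0 0;0 0 0 0;0 0 0 0", jaw=20)

```text
clock: 9.5
position: [0.6604, 0.0425, 0.0304]
ee_rot: [0.995, -0.097, 0.001, -0.0]
contact_force: [-0.3, -0.4, 6.6]
gripper_width: 0.0167
```

```bash
python3 - <<'E'
from rig import r
from h import *
o=r.get_obs(); print(o['position'],o['contact_force'],o['torque'],o['gripper_width'])
im,d=r.get_image('wrist'); cv2.imwrite("pics/w6.png",im)
im,d=r.get_image('scene'); cv2.imwrite("pics/s6.png",cv2.resize(im[140:300,230:430],None,fx=4,fy=3.7))
E
```

```text
[0.66042842 0.04253959 0.03038419] [-0.27200039 -0.39817326  6.59448021] [-0.03303602  0.20135071  0.03393016] 0.01673361484253028
```

View pics/w6.png

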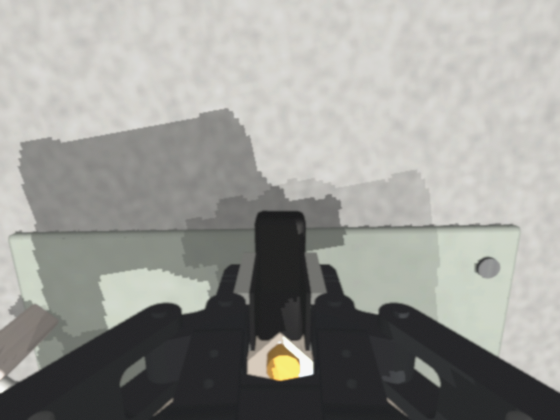

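View pics/s6.png

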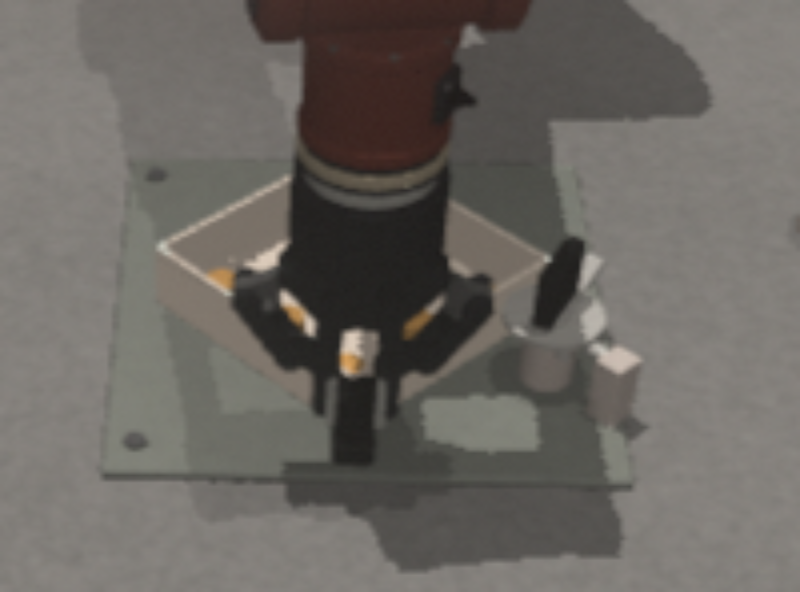

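The fingers sit on both sides of the handle and all the discs are still in place. I'll lift about 5° along the arc as a test.

apply_moves(motion="-1 0 -7 0;-1.5 0 -7.5 0;-2 0 -7.5 0;-2 0 -7.5 0;-2 0 -7 0;-2.5 0 -7.5 0;0 0 0 0;0 0 0 0")

```text
clock: 10.4
position: [0.6483, 0.0447, 0.0728]
ee_rot: [0.995, -0.097, 0.0, -0.0]
contact_force: [-0.5, 0.4, -0.0]
gripper_width: 0.0171
```

```bash
python3 - <<'E'
from rig import r
from h import *
o=r.get_obs(); print(o['position'],o['ee_rot'],o['contact_force'],o['torque'],o['gripper_width'])
im,d=r.get_image('wrist'); cv2.imwrite("pics/w7.png",im)
im,d=r.get_image('scene'); cv2.imwrite("pics/s7.png",cv2.resize(im[140:300,230:430],None,fx=4,fy=3.7))
E
```

```text
[0.64833571 0.04473271 0.07277442] [ 9.95303892e-01 -9.67990788e-02  3.16039185e-04 -2.28821455e-05] [-0.46878535  0.44423191 -0.04714729] [0.00046163 0.09305101 0.03980873] 0.017142412625243193
```

View pics/w7.png

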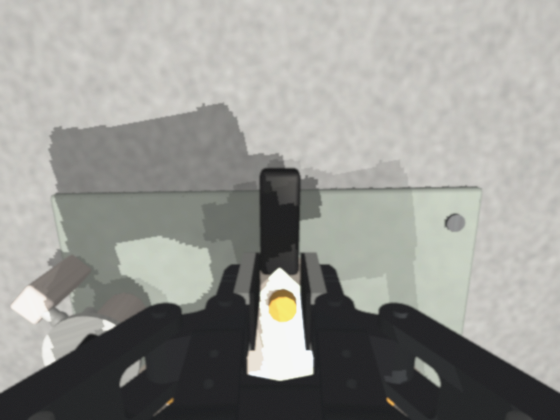

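View pics/s7.png

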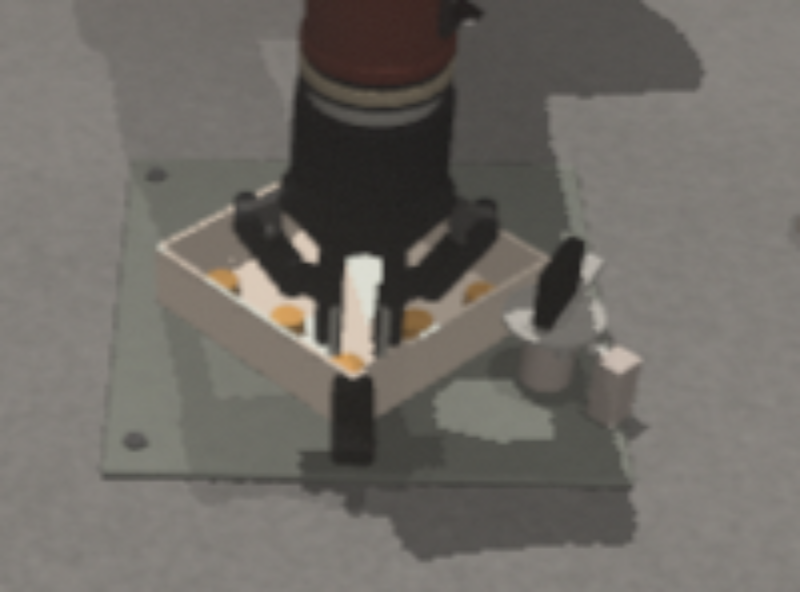

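The grip slipped off and the tray stayed flat with the discs unmoved. I'll retry about 6 mm deeper and close fully.

apply_moves(motion="6 0 0 0;5 0 0 0;0 0 0 0;0 0 0 0;0 0 20 0;0 0 20 0;0 0 10 0;0 0 0 0", jaw=70)

```text
clock: 11.3
position: [0.6568, 0.0427, 0.02]
ee_rot: [0.995, -0.097, -0.002, 0.0]
contact_force: [0.6, -0.3, -0.1]
gripper_width: 0.0599
```

apply_moves(motion="0 0 0 0;0 0 0 0")

```text
clock: 11.5
position: [0.6602, 0.0426, 0.0238]
ee_rot: [0.995, -0.097, 0.001, -0.0]
contact_force: [-0.1, 0.4, -0.0]
gripper_width: 0.06
```

apply_moves(motion="0 0 0 0;0 0 0 0;0 0 0 0;0 0 0 0;0 0 0 0;0 0 0 0", jaw=0)

```text
clock: 12.1
position: [0.6597, 0.0426, 0.0234]
ee_rot: [0.995, -0.097, 0.001, -0.0]
contact_force: [0.0, 0.6, 5.8]
gripper_width: 0.0202
```

apply_moves(motion="-1 0 -7 0;-1.5 0 -7.5 0;-2 0 -7.5 0;-2 0 -7.5 0;-2 0 -7 0;-2.5 0 -7.5 0;0 0 0 0;0 0 0 0")

```text
clock: 12.9
position: [0.6487, 0.0447, 0.067]
ee_rot: [0.995, -0.097, 0.001, -0.0]
contact_force: [0.5, 0.1, -3.8]
gripper_width: 0.0202
```

```bash
python3 - <<'E'
from rig import r
from h import *
o=r.get_obs(); print(o['position'],o['ee_rot'],o['contact_force'],o['torque'],o['gripper_width'])
im,d=r.get_image('wrist'); cv2.imwrite("pics/w8.png",im)
im,d=r.get_image('scene'); cv2.imwrite("pics/s8.png",cv2.resize(im[140:300,230:430],None,fx=4,fy=3.7))
im,d=r.get_image('top'); cv2.imwrite("pics/t8.png",cv2.resize(im[130:290,160:330],None,fx=4.5,fy=3.7,interpolation=cv2.INTER_CUBIC))
E
```

```text
[0.6486727  0.04471566 0.06698045] [ 9.95295597e-01 -9.68821337e-02  7.20262577e-04 -8.82262721e-05] [ 0.5187017   0.1356368  -3.84499586] [-0.04993143 -0.30551746 -0.01163429] 0.02016416215253897
```

View pics/w8.png

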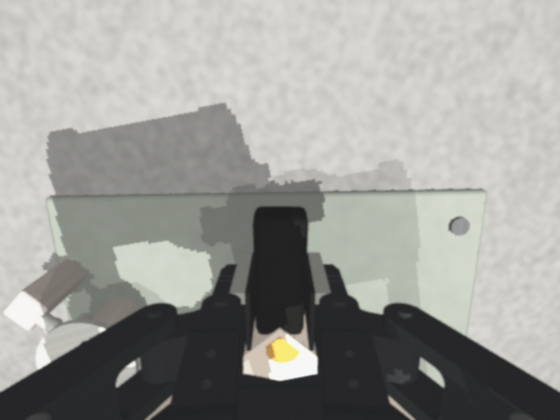

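View pics/s8.png

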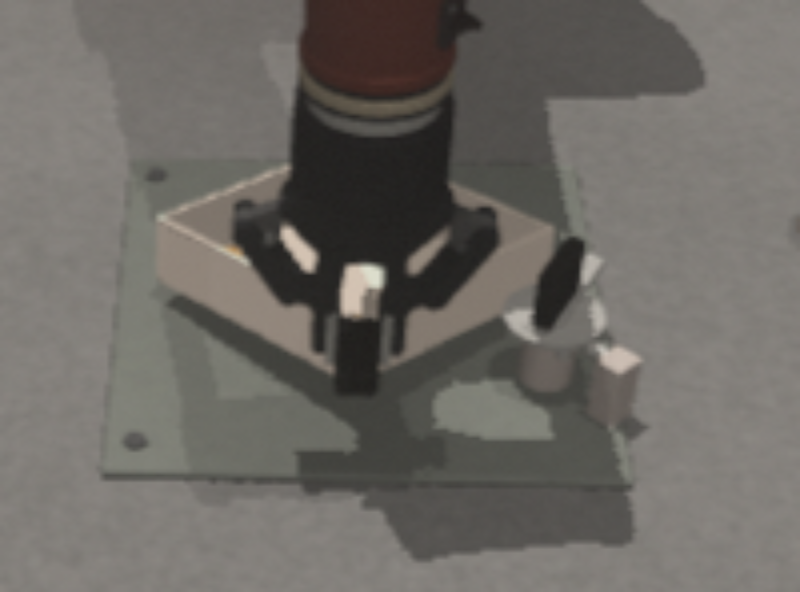

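View pics/t8.png

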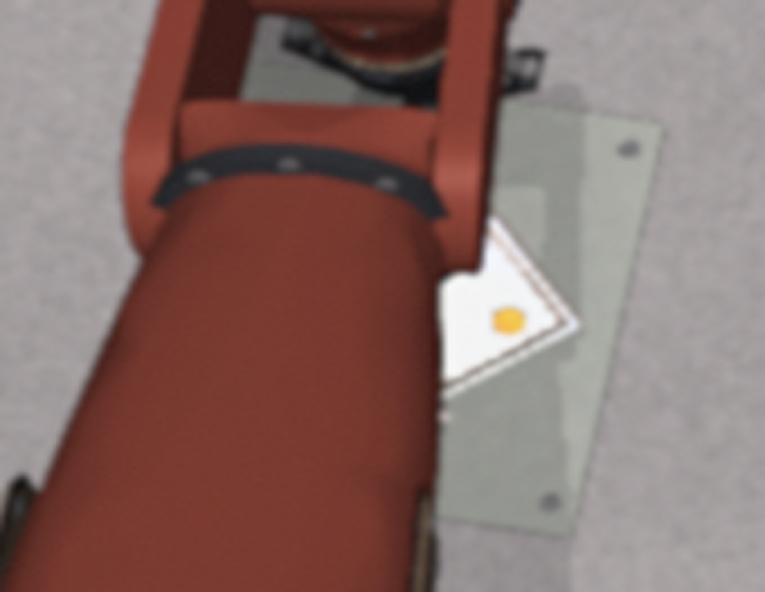

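The tray is now tipped about 10° on its low corner: the side corner rose from (157,247) to (157,217) in the enlarged scene view, and the handle is held firmly. I'll continue along the arc.

apply_moves(motion="-3.5 0 -10.5 0;-4 0 -10.5 0;-4.5 0 -10 0;-5 0 -10 0;-5.5 0 -10 0;-6 0 -9.5 0;0 0 0 0;0 0 0 0")

```text
clock: 13.85
position: [0.6209, 0.0503, 0.1278]
ee_rot: [0.995, -0.097, 0.001, -0.0]
contact_force: [0.9, -0.5, -1.3]
gripper_width: 0.0196
```

```bash
python3 - <<'E'
from rig import r
from h import *
o=r.get_obs(); print(o['position'],o['ee_rot'],o['contact_force'],o['torque'],o['gripper_width'])
im,d=r.get_image('wrist'); cv2.imwrite("pics/w9.png",im)
im,d=r.get_image('scene'); cv2.imwrite("pics/s9.png",cv2.resize(im[140:300,230:430],None,fx=4,fy=3.7))
E
```

```text
[0.62087087 0.05025045 0.12777309] [ 9.95300408e-01 -9.68284127e-02  1.16024057e-03 -1.02815633e-04] [ 0.89290261 -0.49230873 -1.33070944] [-0.01453037 -0.35138452 -0.0512043 ] 0.01963095606251522
```

View pics/w9.png

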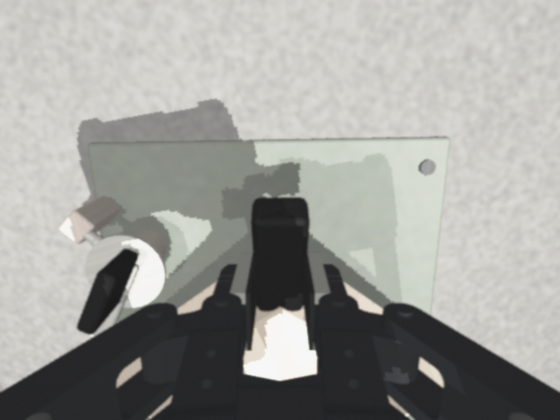

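View pics/s9.png

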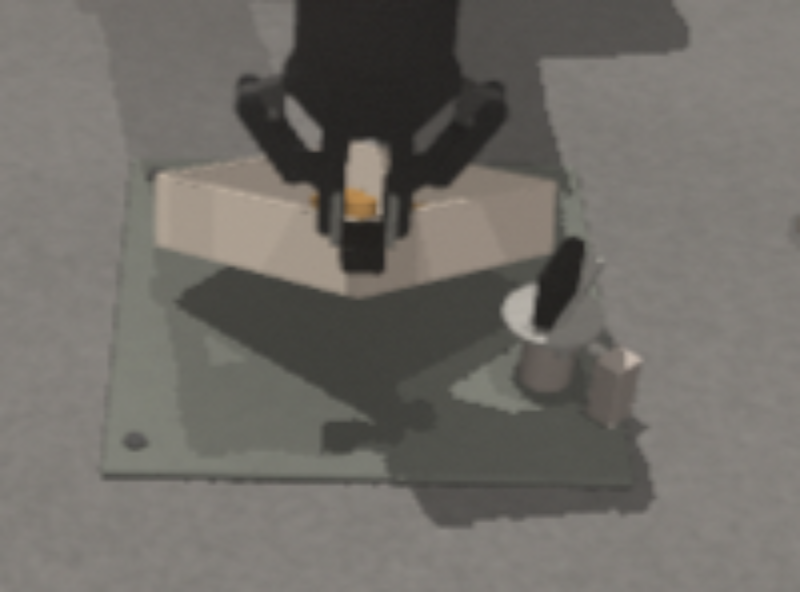

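Tilted to about 25°, with the discs sliding down behind the fingers. I'll go on to about 40°.

apply_moves(motion="-6 0 -9 0;-7 0 -9.5 0;-7 0 -8.5 0;-7.5 0 -8.5 0;-7.5 0 -8 0;-8 0 -8 0;0 0 0 0;0 0 0 0")

```text
clock: 14.75
position: [0.5786, 0.0585, 0.1792]
ee_rot: [0.995, -0.097, 0.001, -0.0]
contact_force: [0.5, 0.0, -2.2]
gripper_width: 0.019
```

apply_moves(motion="0 0 0 0;0 0 0 0;0 0 0 0;0 0 0 0;0 0 0 0;0 0 0 0")

```text
clock: 15.35
position: [0.5782, 0.0584, 0.1784]
ee_rot: [0.995, -0.097, 0.0, 0.0]
contact_force: [1.3, 0.4, -1.5]
gripper_width: 0.0185
```

```bash
python3 - <<'E'
from rig import r
from h import *
import pickle
o=r.get_obs(); print(o['position'],o['ee_rot'],o['contact_force'],o['torque'],o['gripper_width'])
for n in ('wrist','scene','top'):
    im,d=r.get_image(n); pickle.dump((o,im,d),open(n+'10.pkl','wb'))
    if n=='scene': im=cv2.resize(im[100:300,230:430],None,fx=3,fy=3)
    if n=='top': im=cv2.resize(im[130:290,160:330],None,fx=4,fy=3.7)
    cv2.imwrite(f"pics/{n}10.png",im)
E
```

```text
[0.57815841 0.05841936 0.17837762] [ 9.95297559e-01 -9.68646931e-02  3.27789057e-05  9.49165399e-06] [ 1.26802977  0.44723667 -1.54845326] [-0.09555813 -0.35104898  0.02246264] 0.018485254094109484
```

View pics/wrist10.png

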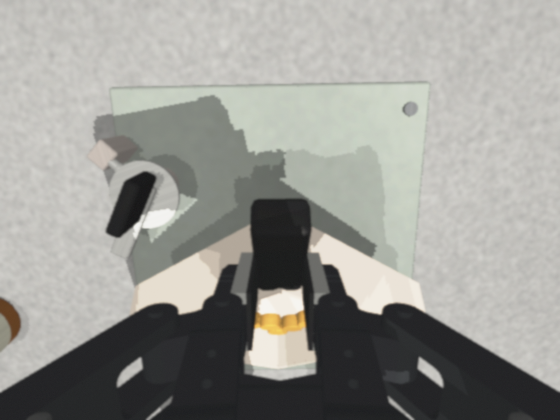

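View pics/scene10.png

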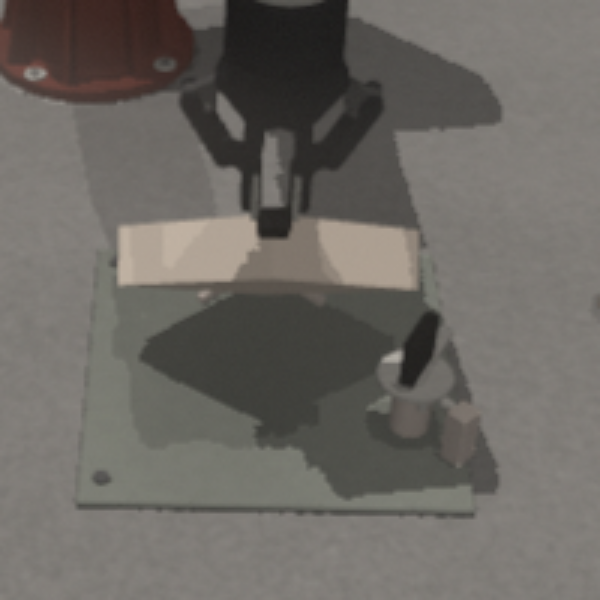

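View pics/top10.png

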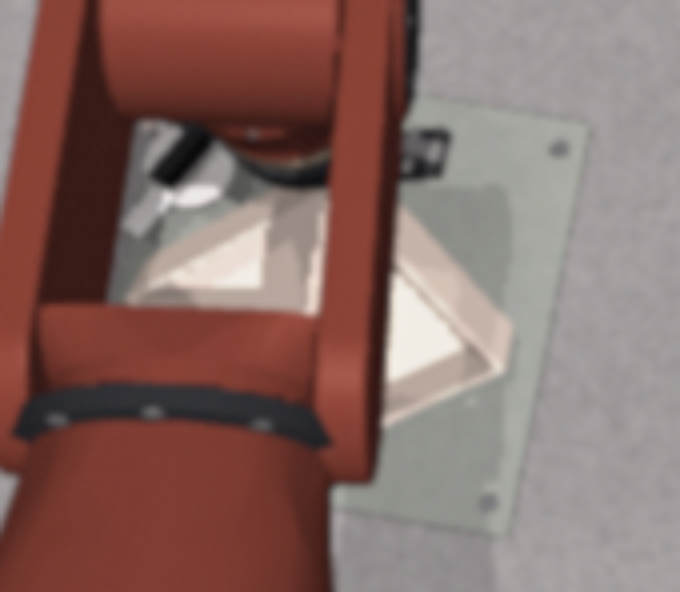

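The wrist view shows the discs bunched at about (280,322), deep in the tray. The finger opening is creeping down, so I'll use depth to check where the handle sits in the pads, plus the tilt, the discs and the low corner.

```bash
cat > chk.py <<'E'
from rig import r
from h import *
import pickle,sys
def run(f,region):
    o,im,d=pickle.load(open(f,'rb')); p=r.camera_params('wrist')
    T=p['tool_from_camera']; W=pose(o)
    v,u=np.mgrid[0:420,0:560]
    q=np.stack([(u-p['cx'])/p['fx']*d,-(v-p['cy'])/p['fy']*d,-d,np.ones_like(d)],-1)
    tp=q@T.T; w=tp@W.T
    # tray frame coords: origin = seat approx, x along yaw -11.2, z up from plate
    a=np.radians(-11.2); s=np.array([.5195,.0698,.008])-.113*np.array([np.cos(a),np.sin(a),0])
    e=w[...,:3]-s; X=e[...,0]*np.cos(a)+e[...,1]*np.sin(a);Y=-e[...,0]*np.sin(a)+e[...,1]*np.cos(a);Z=e[...,2]
    print('handle rows (col 280): tool x,z ; seat-frame X,Z')
    for vv in range(region[0],region[1],8): print(vv,tp[vv,280,[0,2]].round(4),X[vv,280].round(4),Z[vv,280].round(4),im[vv,280])
    hsv=cv2.cvtColor(im,cv2.COLOR_BGR2HSV)
    m=(hsv[...,0]>10)&(hsv[...,0]<32)&(hsv[...,1]>140)&(hsv[...,2]>120)&(d>0)&(u>240)&(u<320)
    print('disc px',m.sum()); 
    if m.sum(): print(' X',np.percentile(X[m],[0,25,50,75,100]).round(3),'Y',np.percentile(Y[m],[0,50,100]).round(3),'Z',np.percentile(Z[m],[0,25,50,75,100]).round(3), 'dist',np.percentile(np.sqrt(X**2+Y**2+Z**2)[m],[50,100]).round(3))
    return im,d,X,Y,Z
if __name__=='__main__':
    im,d,X,Y,Z=run(sys.argv[1],(196,376))
E
python3 chk.py wrist10.pkl
```

```text
handle rows (col 280): tool x,z ; seat-frame X,Z
196 [-0.015  0.17 ] 0.1578 0.0003 [101 107 102]
204 [ 0.0343 -0.0377] 0.2071 0.208 [34 33 33]
212 [ 0.032 -0.04 ] 0.2048 0.2104 [34 34 35]
220 [ 0.0301 -0.0433] 0.2028 0.2137 [31 32 31]
228 [ 0.0278 -0.0455] 0.2006 0.2159 [32 31 32]
236 [ 0.025  -0.0457] 0.1977 0.2161 [30 30 29]
244 [ 0.0203 -0.0416] 0.1931 0.2119 [30 32 32]
252 [ 0.0144 -0.0349] 0.1872 0.2053 [28 29 29]
260 [ 0.0094 -0.0313] 0.1822 0.2017 [29 30 28]
268 [ 0.0038 -0.0268] 0.1766 0.1972 [29 30 29]
276 [-0.0028 -0.0209] 0.1699 0.1912 [29 30 28]
284 [-0.0101 -0.0145] 0.1627 0.1849 [29 29 27]
292 [-0.0169 -0.0096] 0.1559 0.18 [164 177 189]
300 [-0.0942  0.1155] 0.0785 0.0549 [228 237 242]
308 [-0.111   0.1301] 0.0617 0.0403 [228 237 242]
316 [-0.1304  0.1473] 0.0423 0.0231 [162 195 219]
324 [-0.1327  0.1373] 0.0401 0.0331 [ 66 132 174]
332 [-0.1485  0.1473] 0.0243 0.0231 [ 96 201 240]
340 [-0.1614  0.1523] 0.0114 0.0181 [208 222 230]
348 [-0.1664  0.1464] 0.0064 0.024 [208 222 230]
356 [-0.1717  0.1411] 0.001 0.0292 [208 222 230]
364 [-0.1769  0.136 ] -0.0042 0.0344 [207 221 229]
372 [-0.2222  0.1781] -0.0494 -0.0077 [197 202 204]
disc px 746
 X [0.02  0.039 0.044 0.048 0.164] Y [-0.024 -0.001  0.022] Z [0.019 0.032 0.035 0.039 0.217] dist [0.058 0.272]
```

The tilt is about 40° and the discs are together at the corner. However, the fit puts the tray's low corner on the plate about 21 mm towards the handle from the seat, so the tray slid. I'll push it back towards −x at the same height.

apply_moves(motion="-3 0 0 0;-4 0 0 0;-4 0 0 0;-4 0 0 0;0 0 0 0;0 0 0 0;0 0 0 0")

```text
clock: 16.2
position: [0.5624, 0.0615, 0.1776]
ee_rot: [0.995, -0.097, -0.001, 0.0]
contact_force: [-1.3, 0.7, -2.7]
gripper_width: 0.0191
```

```bash
cat > look.py <<'E'
import sys,pickle
from rig import r
from h import *
import chk
k=sys.argv[1]
o=r.get_obs(); print(o['clock'],o['position'],o['contact_force'],o['torque'],o['gripper_width'])
im,d=r.get_image('wrist'); pickle.dump((o,im,d),open(f'wrist{k}.pkl','wb')); cv2.imwrite(f'pics/wrist{k}.png',im)
chk.run(f'wrist{k}.pkl',(220,380))
E
python3 look.py 11
```

```text
16.2 [0.56243491 0.06148845 0.17764326] [-1.3376444   0.68763787 -2.68512867] [ 0.01102758 -0.08745493 -0.0115083 ] 0.01908519781075677
handle rows (col 280): tool x,z ; seat-frame X,Z
220 [ 0.0302 -0.0437] 0.187 0.2133 [32 33 33]
228 [ 0.0275 -0.0445] 0.1843 0.2141 [32 33 32]
236 [ 0.0248 -0.0452] 0.1816 0.2148 [31 30 30]
244 [ 0.02   -0.0406] 0.1768 0.2102 [29 29 30]
252 [ 0.0149 -0.0361] 0.1717 0.2058 [29 30 30]
260 [ 0.0093 -0.0311] 0.1661 0.2007 [29 29 28]
268 [ 0.0034 -0.026 ] 0.1602 0.1956 [29 29 29]
276 [-0.0031 -0.0203] 0.1537 0.1899 [30 30 30]
284 [-0.0095 -0.0155] 0.1472 0.1851 [30 31 29]
292 [-0.0164 -0.0105] 0.1404 0.1801 [157 170 180]
300 [-0.092   0.1117] 0.0645 0.0582 [229 238 243]
308 [-0.1087  0.1263] 0.0478 0.0436 [229 238 242]
316 [-0.1278  0.1433] 0.0286 0.0267 [201 222 233]
324 [-0.1397  0.1478] 0.0167 0.0222 [ 66 133 176]
332 [-0.1461  0.1438] 0.0104 0.0262 [ 97 204 242]
340 [-0.1613  0.1522] -0.0049 0.0178 [208 221 229]
348 [-0.1658  0.1456] -0.0094 0.0244 [209 222 230]
356 [-0.171   0.1402] -0.0146 0.0298 [208 221 229]
364 [-0.1766  0.1356] -0.0202 0.0344 [208 221 229]
372 [-0.2225  0.1784] -0.0661 -0.0083 [200 204 205]
disc px 759
 X [0.003 0.022 0.027 0.031 0.148] Y [-0.024 -0.001  0.022] Z [0.02  0.032 0.035 0.039 0.217] dist [0.046 0.262]
```

View pics/wrist11.png

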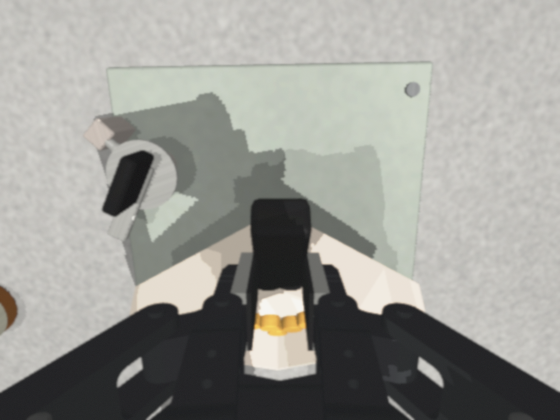

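The push worked: the low corner is now about 5 mm from the seat. I'll zoom in to check the discs from both views.

```bash
python3 - <<'E'
from rig import r
from h import *
import pickle
o,im,d=pickle.load(open('wrist11.pkl','rb'))
a=cv2.resize(im[280:400,100:460],(800,267),interpolation=cv2.INTER_CUBIC)
t,_=r.get_image('top'); b=cv2.resize(t[140:270,150:330],(460,332),interpolation=cv2.INTER_CUBIC)
s,_=r.get_image('scene'); c=cv2.resize(s[150:250,250:350],(332,332),interpolation=cv2.INTER_CUBIC)
v=np.zeros((599,800,3),np.uint8); v[:267]=a; v[267:,:460]=b; v[267:,460:792]=c
cv2.imwrite('pics/z11.png',v); o=r.get_obs();print(o['position'],o['gripper_width'],o['clock'])
E
```

```text
[0.56295874 0.06135856 0.17793499] 0.019009615072757474 16.35
```

View pics/z11.png

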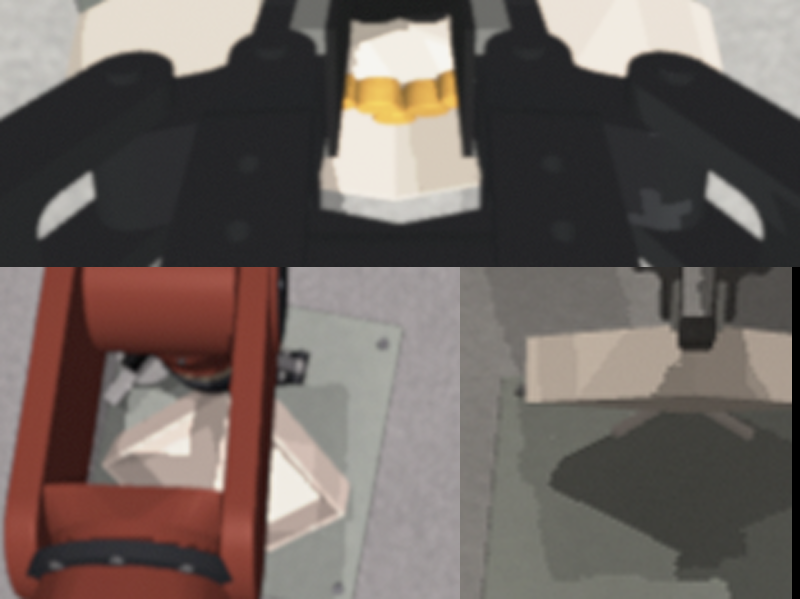

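Five discs show in a symmetric nest: one in the corner, two behind it and a sliver of one more at each side. I'll wait, check that it's at rest, then hand in.

apply_moves(motion="0 0 0 0;0 0 0 0;0 0 0 0;0 0 0 0;0 0 0 0;0 0 0 0;0 0 0 0;0 0 0 0")

```text
clock: 17.15
position: [0.5633, 0.0614, 0.1784]
ee_rot: [0.995, -0.097, 0.0, -0.0]
contact_force: [-0.8, -0.6, -2.6]
gripper_width: 0.0188
```

```bash
python3 look.py 12; python3 - <<'E'
import pickle,numpy as np
a=pickle.load(open('wrist11.pkl','rb'))[1].astype(int);b=pickle.load(open('wrist12.pkl','rb'))[1].astype(int)
print(np.abs(a-b)[295:370,245:315].mean(), np.abs(a-b).mean())
E
```

```text
17.15 [0.5633121  0.06137519 0.17840309] [-0.84321691 -0.58463363 -2.64775132] [-0.06156235 -0.00494326 -0.01576764] 0.01880845661614078
handle rows (col 280): tool x,z ; seat-frame X,Z
220 [ 0.03   -0.0432] 0.1876 0.2136 [32 33 32]
228 [ 0.0276 -0.0447] 0.1852 0.2151 [33 32 32]
236 [ 0.0245 -0.0443] 0.1821 0.2147 [30 29 30]
244 [ 0.0202 -0.0411] 0.1778 0.2115 [30 30 31]
252 [ 0.0156 -0.0378] 0.1732 0.2082 [29 30 29]
260 [ 0.0097 -0.0318] 0.1673 0.2022 [31 30 30]
268 [ 0.0035 -0.0263] 0.1612 0.1967 [30 30 29]
276 [-0.0025 -0.0216] 0.1552 0.192 [30 30 29]
284 [-0.0102 -0.0143] 0.1474 0.1847 [30 30 29]
292 [-0.0164 -0.0105] 0.1412 0.1809 [161 174 184]
300 [-0.0926  0.1127] 0.065 0.0577 [229 238 242]
308 [-0.1106  0.1294] 0.047 0.041 [228 237 242]
316 [-0.1302  0.1469] 0.0275 0.0235 [169 199 220]
324 [-0.1336  0.1387] 0.024 0.0317 [ 67 135 179]
332 [-0.1475  0.1458] 0.0101 0.0246 [ 95 198 239]
340 [-0.1618  0.1529] -0.0042 0.0175 [208 222 229]
348 [-0.1665  0.1466] -0.0089 0.0239 [208 222 229]
356 [-0.172   0.1415] -0.0144 0.0289 [208 222 229]
364 [-0.1764  0.1354] -0.0188 0.035 [208 222 229]
372 [-0.2231  0.1791] -0.0655 -0.0087 [198 203 204]
disc px 756
 X [0.007 0.024 0.029 0.032 0.149] Y [-0.024 -0.     0.022] Z [0.02  0.032 0.036 0.039 0.217] dist [0.047 0.264]
1.950920634920635 1.64140589569161
```

Nothing moved over the last second: the low corner is about 5–6 mm from the seat, the tilt is about 40° and the grip is holding. I'm handing in.

```bash
python3 -c "
from rig import r
print(r.job_done())"
```

```text
the job is handed in; nothing more can be done
None
```

The clamp is open, and I handed in with the tray held by its handle at about 40° of tilt and the discs in the low corner. `job_done` gives no verdict.

**What I did:** I turned the knob about 1.25 rad clockwise: 72.6° at the tool and about 71° from the knob in the pictures. I then gripped the handle, tipped the tray along an arc, and waited for everything to settle.

**Last checks:**
- **Discs:** all five appear nested in the corner. The two outer ones showed only as slivers behind the fingers, so I did not measure each disc's distance.
- **Low corner:** it stands about 5 mm from the seat by depth fit.
- **At rest:** the tool pose and the pictures hardly changed over the final second.
- **Bystanders:** the arm stayed clear of the bottle, cup and tube rack, but I did not measure them again at the end.

**What went wrong on the way:**
- **First grip:** it was too shallow and slipped off with the tray still flat. I regripped about 6 mm deeper.
- **Tray slide:** during tipping the tray slid about 21 mm towards the handle, so I pushed it back about 16 mm before handing in.
- **Finger opening:** it fell from 20.2 to 18.8 mm during tipping, so the handle probably crept a little in the pads. In the last second it changed by only about 0.3 mm.

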